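# Bolt down the carver's vice stand in cross order

### The job

Take the T-handled socket key from its red pad and tighten the four bolts of the blue vice stand clockwise with it, in two passes, each in cross order (a bolt, then the one diagonally opposite, then the other two): first turn every bolt half way, until its yellow pointer aims at the post, and only then turn every bolt fully home to its stop, pointer at the red dot. Turn the bolts only with the key, keep it and the gripper from striking the post, keep the key upright and leave the other things on the bench where they are. Finally stand the key upright on the middle of its red pad and let go of it.

Things in the scene. Friction and masses are not known exactly. Their poses are not given: they have to be found in the camera images.
- foot: Blue square foot plate of a carver's vice stand, fixed to the bench: 210 x 210 x 16 mm, origin at the centre of its underside, axes along its sides, z up. Four square-headed bolts at (+-80, +-80) mm round a central post. Painted 41 mm from each bolt's axis: a white dot towards the post (half way) and a red dot 0.81 rad clockwise of it (home).
- post: Fixed upright post at the centre of the foot: steel, 42 mm diameter, with a 68 mm blue base and a 52 mm blue collar at the top; its top is 191 mm above the bench. Origin at its foot on the plate (z = 16 mm). Nothing may strike it.
- key: T-handled socket key, loose, 0.4 kg, 130 mm tall, upright on the red pad. Origin at the centre of its underside. Wooden cross bar 110 mm long (its x) x 24 mm wide (its y) x 24 mm high, centre 118 mm above the origin; shaft 18 mm diameter; steel socket 50 mm square outside, 45 mm high, with a pocket 36 mm square, 24 mm deep, open below, sides along the key's x and y.
- pad: Red square stand pad, fixed, 110 x 110 x 6 mm, to the left or the right of the foot; origin at the centre of its underside. The key's place.
- tray: White open tray with four wooden-handled tools in it, fixed, 120 x 120 x 40 mm high; on the other side of the foot from the pad. Origin at the centre of its underside.
- glue: Yellow glue bottle, loose, 60 mm diameter, 170 mm tall, origin at its underside. Bystander.
- jar: Amber jar, loose, 68 mm diameter, 90 mm tall, origin at its underside. Bystander.
- batten: Light wood batten lying beside the foot, loose, 120 x 18 x 18 mm, long side its x, origin at the centre of its underside. Bystander.
- offcut: Plank offcut lying on the other side of the foot, loose, 150 x 17 x 22 mm, long side its x, origin at the centre of its underside. Bystander.
- mallet: Wooden mallet lying beyond the foot, loose, head 55 x 100 x 50 mm, handle 190 mm along its -x, origin under the head's centre. Bystander.
- chisel: Wood chisel lying between robot and foot, loose, 230 mm long along its x, 26 mm high, origin under its middle. Bystander.
- bolt1_top (a point): Point on the axis of bolt 1, at the top of its head, 46 mm above the bench (foot corner +x +y; bolts 1 and 3 make one diagonal, 2 and 4 the other). Head: 30 mm square, straight from 20 to 34 mm above the bench, then tapered to 20 mm square at the top as a lead-in; washer 40 mm. This point is fixed and its axes are those of the foot.
- bolt1 (a joint): Turn of bolt 1 in rad: 0 loosest, grows clockwise seen from above, 1.62 is the hard stop (fully home, red dot). At 0.81 its yellow pointer (39 mm long from the axis, square to one flat of the head) aims at the post's axis (white dot). Starts between 0 and 0.4, stays where left, friction 0.3 N m. The key's socket has about 0.2 rad of play on the head each way.
- bolt2_top (a point): Point on the axis of bolt 2, at the top of its head, 46 mm above the bench (foot corner -x +y; bolts 1 and 3 make one diagonal, 2 and 4 the other). Head: 30 mm square, straight from 20 to 34 mm above the bench, then tapered to 20 mm square at the top as a lead-in; washer 40 mm. This point is fixed and its axes are those of the foot.
- bolt2 (a joint): Turn of bolt 2 in rad: 0 loosest, grows clockwise seen from above, 1.62 is the hard stop (fully home, red dot). At 0.81 its yellow pointer (39 mm long from the axis, square to one flat of the head) aims at the post's axis (white dot). Starts between 0 and 0.4, stays where left, friction 0.3 N m. The key's socket has about 0.2 rad of play on the head each way.
- bolt3_top (a point): Point on the axis of bolt 3, at the top of its head, 46 mm above the bench (foot corner -x -y; bolts 1 and 3 make one diagonal, 2 and 4 the other). Head: 30 mm square, straight from 20 to 34 mm above the bench, then tapered to 20 mm square at the top as a lead-in; washer 40 mm. This point is fixed and its axes are those of the foot.
- bolt3 (a joint): Turn of bolt 3 in rad: 0 loosest, grows clockwise seen from above, 1.62 is the hard stop (fully home, red dot). At 0.81 its yellow pointer (39 mm long from the axis, square to one flat of the head) aims at the post's axis (white dot). Starts between 0 and 0.4, stays where left, friction 0.3 N m. The key's socket has about 0.2 rad of play on the head each way.
- bolt4_top (a point): Point on the axis of bolt 4, at the top of its head, 46 mm above the bench (foot corner +x -y; bolts 1 and 3 make one diagonal, 2 and 4 the other). Head: 30 mm square, straight from 20 to 34 mm above the bench, then tapered to 20 mm square at the top as a lead-in; washer 40 mm. This point is fixed and its axes are those of the foot.
- bolt4 (a joint): Turn of bolt 4 in rad: 0 loosest, grows clockwise seen from above, 1.62 is the hard stop (fully home, red dot). At 0.81 its yellow pointer (39 mm long from the axis, square to one flat of the head) aims at the post's axis (white dot). Starts between 0 and 0.4, stays where left, friction 0.3 N m. The key's socket has about 0.2 rad of play on the head each way.
Things that resemble listed ones, but are neither listed nor needed, are in the scene too. Leave any turquoise look-alike of the key alone. There is more than one size of the pad; the one meant has the size given above.

How it is judged:
By the outcome, as a careful person would: the job done as asked, in the order asked, and still so for the second after the job is handed in, with the robot touching nothing.
It also fails if it takes over 72 s, if anything falls off the work surface, if the arm or the gripper's body presses on something with over 40 N, if the wrist force passes 120 N, or if a joint passes its speed limit or range.

### The arm

A 6-joint arm with a two-finger parallel gripper is mounted at the origin on the work surface. World frame = base frame: x ahead of the robot, y to its left, z up, the work surface at z = 0. Lengths are in m, angles in rad, forces in N, time in s.
With the tool pointing down it reaches from about 0.375 to 0.9 m from the base axis. Payload 3.1 kg.
Tool frame: the origin (TCP) lies between the finger pads; the fingertips stand robot.finger_overhang ahead of it and the grasp point (between the pads) lies 3 mm ahead of it (robot.finger_overhang is the distance from the TCP to the fingertips, in m); z points along the fingers, y is the line along which they close (so a half turn about z gives the same grasp; the last joint's range is limited). The gripper opens to 87 mm and grips with 3 to 60 N. Pads are 19 mm wide; open, the fingers measure 117 mm over their backs; the gripper's body (75 mm by 190 mm) begins 51 mm behind the grasp point.
Start: joints at [1.052, 0.527, 1.433, -0, 1.181, -0.178], TCP at [0.209, 0.589, 0.245] pointing down, gripper open.
Joint ranges: [-3.08, 3.08], [-0.75, 2.2], [0.22, 2.44], [-1.43, 4.57], [0, 2.65], [-2.85, 2.85]. Speed limits (rad/s): [2.79, 2.79, 3.14, 3.14, 3.14, 3.14].

### API

Orientations are given as a unit quaternion [x, y, z, w].
In Python, from rig import get_obs, vision, hand_in, nets, robot gives the robot as it stands.
- The arm moves only by the tool apply_moves, never from a script. Its argument "series" is a list of rows, each an object with "offset": the shift along the world's x, y, z in cm, a list of three; "rot": the turn, a rotation vector about the world's x, y, z in degrees, a list of three. A call has 1 to 20 rows; each row is the pose to reach, as a shift and turn from the pose commanded when the call began; what a row does not reach only later rows make up. A row lasts 1/10 s, in which the tool goes at most 50 mm and 8.59 degrees, less where a joint would pass 70% of its speed; a pose out of reach is approached as far as the arm can. A call with a gripper value outside its range is refused whole. "hand" is the opening, from 0 (shut) to 1 (fully open), set as the call begins (left out, the last holds). The fingers move at their own pace and stop on an object; "newtons" is the grip in N (left out, the last holds). Time passes only in rows, so rows that repeat a pose let the fingers close. It gives the time, the measured TCP pose, the force, the opening and the grip force at its end, in the units of the state.
- get_obs(): the state, without advancing time (a new reading comes with each control period).
- vision.camera(name): name is "side" or "top"; returns the picture (420x560x3 uint8, red, green, blue); there is no depth.
- vision.calibration(name): a dict with "K" (3x3 intrinsics, pixels), "R" (3x3) and "t" (3): a world point X has camera coordinates R X + t. Camera axes: x right, y down, z forward; pixel columns grow to the right and rows downward; lengths in m; the calibration is good to about 2 mm. A picture is of the moment at which its call begins. calibration takes no time and is no camera call.
- hand_in(): hands the job in; it is judged then, once.
Trained networks look in the newest picture that a camera, given by its name, has taken for a name from the list of things; names that differ only in an ending like _2 or _b are one class to them, and where a whole thing is asked for, a point or a joint stands for the part that bears it (a point fixed in the world has none). Each returns a list of dicts, best first, with "conf" (0 to 1); they miss things now and then, are a little off and sometimes report something else, mostly with a low value. They report only what shows in the picture. A call takes as long as a camera call. They do not tell look-alikes from the thing itself.
- nets.search_frame(camera, query): "centre" ([x, y, z] in m, in world coordinates, good to about 4 mm: the middle of the surface that is visible of it).
- nets.spot_point(camera, query): "centre" ([x, y, z] in m, in world coordinates, good to about 4 mm: a listed point, or the origin of a listed thing).
The state is a dict: "time": time; "q": joint angles; "joint_velocities": joint speeds; "joint_torque": joint torques, N m; "position": TCP position; "tool_rot": TCP orientation; "ft_force": force on the tool from outside, world axes, zero at the start; "moment": the same for the moment, N m; "grip_width": finger opening in m; "grip_force": force on a finger pad.
Only numpy, scipy, OpenCV 4.12 (cv2) and the standard library are available. Lean on these libraries where they do the work, as an engineer would, in place of code of your own. Each camera call takes 0.05 s, during which the arm holds its last target. There are 200 camera calls.

## Working session

There is one attempt and no reset: what is moved stays moved. The work goes in short steps, Python scripts to look and compute and a tool call to move; the robot and the scene stay as the last step left them, time stands still between calls to the robot, and variables do not carry over. Pictures are saved under pics/ and viewed, at most 12 in all, crops included, and the job is handed in when it is done.

Besides the shell and the picture viewer there is one more tool, called after "Request:" as name([rows], argument=value, ...), one row to a line, values as JSON. apply_moves: Moves the arm, as the interface text tells. Its arguments: {"type":"object","properties":{"series":{"type":"array"},"hand":{"type":"number"},"newtons":{"type":"number"}},"required":["series"]}

```bash
mkdir -p pics; ls
python3 - <<'E'
from rig import get_obs, vision, nets, robot
import cv2, numpy as np
o=get_obs(); print({k:np.round(v,3).tolist() for k,v in o.items()}); print(robot.finger_overhang)
for c in ("top","side"):
    im=vision.camera(c); cv2.imwrite(f"pics/{c}0.png",im[:,:,::-1])
    for q in ["foot","post","key","pad","bolt1_top","bolt2_top","bolt3_top","bolt4_top","glue","jar","tray"]:
        print(c,q,[(np.round(d["centre"],4).tolist(),round(d["conf"],2)) for d in nets.spot_point(c,q)][:4])
E
```

```text
pics
{'time': 0.0, 'q': [1.052, 0.528, 1.434, -0.0, 1.181, -0.178], 'joint_velocities': [-0.001, 0.001, -0.001, 0.0, -0.001, 0.001], 'joint_torque': [0.001, -44.005, -17.659, 0.063, 0.058, -0.0], 'position': [0.209, 0.588, 0.244], 'tool_rot': [0.17, 0.986, -0.001, -0.0], 'ft_force': [0.165, 0.223, 0.139], 'moment': [0.008, -0.017, -0.053], 'grip_force': 0.0, 'grip_width': 0.087}
0.022
top foot [([0.575, -0.021, 0.0023], 0.74), ([0.5202, -0.1165, 0.0423], 0.64)]
top post [([0.5749, -0.02, 0.0131], 0.65), ([0.5192, -0.1163, 0.0418], 0.5)]
top key [([0.3267, 0.3341, 0.0023], 0.83), ([0.4249, 0.4748, -0.0004], 0.71), ([0.4644, 0.33, 0.0068], 0.6)]
top pad [([0.2557, 0.4755, 0.0005], 0.55)]
top bolt1_top [([0.625, 0.083, 0.0458], 0.98)]
top bolt2_top [([0.4665, 0.0336, 0.0508], 0.98)]
top bolt3_top [([0.5174, -0.1178, 0.0428], 0.92)]
top bolt4_top [([0.6749, -0.0669, 0.0427], 0.83), ([0.574, -0.0206, 0.0025], 0.53)]
top glue [([0.7065, 0.2831, -0.0004], 0.79)]
top jar [([0.7087, -0.2749, -0.0009], 0.86), ([0.3776, 0.0776, -0.0019], 0.58)]
top tray [([0.4659, -0.325, -0.0009], 0.7)]
side foot [([0.5758, -0.0203, -0.0054], 0.73)]
side post [([0.571, -0.0208, 0.0214], 0.87)]
side key [([0.326, 0.3337, -0.0011], 0.95), ([0.432, 0.4742, -0.0026], 0.73), ([0.4611, 0.3314, 0.008], 0.68)]
side pad [([0.4698, 0.3147, -0.0008], 0.96), ([0.2591, 0.4741, 0.0002], 0.63)]
side bolt1_top [([0.6192, 0.0818, 0.0447], 0.71)]
side bolt2_top [([0.4714, 0.0342, 0.0454], 0.7), ([0.5737, -0.0216, -0.0057], 0.62), ([0.5767, 0.2012, -0.0013], 0.3)]
side bolt3_top [([0.5234, -0.1201, 0.0465], 0.66)]
side bolt4_top [([0.6718, -0.0705, 0.0433], 0.96), ([0.5744, 0.2, -0.0016], 0.5)]
side glue [([0.7038, 0.2876, 0.0002], 0.72)]
side jar [([0.7098, -0.28, -0.003], 0.68)]
side tray [([0.4698, -0.3296, -0.0037], 0.72)]
```

View pics/top0.png

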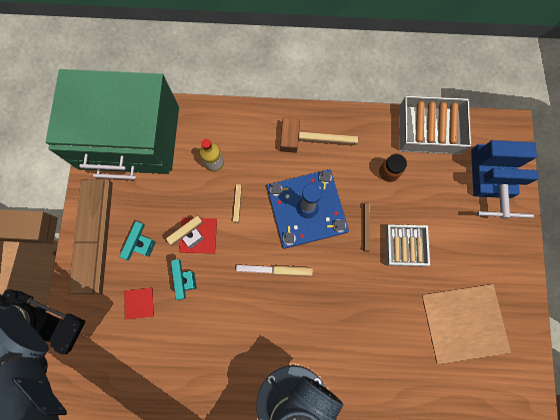

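View pics/side0.png

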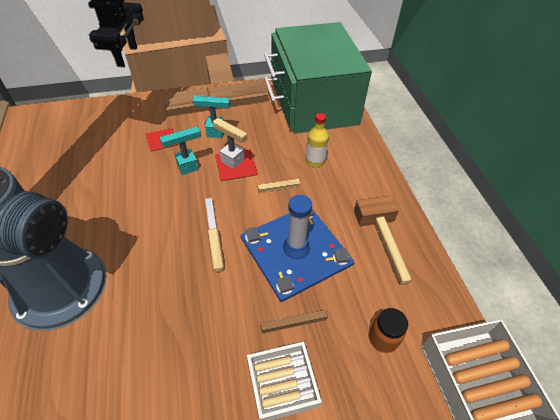

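Run:
```python
from rig import vision
import numpy as np
for c in ("top","side"):
    k=vision.calibration(c);print(c,np.round(k["K"],1).tolist(),np.round(k["R"],3).tolist(),np.round(-np.array(k["R"]).T@k["t"],3))
```

```text
top [[413.7, 0.0, 275.6], [0.0, 413.7, 214.8], [0.0, 0.0, 1.0]] [[0.054, -0.999, -0.004], [-0.975, -0.052, -0.214], [0.214, 0.016, -0.977]] [0.271 0.059 1.265]
side [[400.5, 0.0, 275.7], [0.0, 400.5, 210.3], [0.0, 0.0, 1.0]] [[0.978, -0.209, 0.013], [-0.156, -0.766, -0.624], [0.14, 0.608, -0.781]] [ 0.396 -0.547  0.857]
```

The top view shows the real key, with its light bar, at about (184,230). It stands on the large red pad at (197,236); the small pad is at (139,303), and the turquoise look-alikes are at (135,240) and (182,280). The foot is centred near (307,208). The side view shows the same layout. Next I'll refine the poses using the painted dots, the pointers and the colour areas.

```bash
cat > h.py <<'E'
import numpy as np, cv2
from rig import vision, get_obs
from scipy.optimize import least_squares
CAL={c:{k:np.array(v) for k,v in vision.calibration(c).items()} for c in ("top","side")}
def proj(c,P):
    k=CAL[c]; p=(np.atleast_2d(P)@k["R"].T+k["t"])@k["K"].T; return p[:,:2]/p[:,2:]
def ray(c,uv,z):
    k=CAL[c]; d=k["R"].T@np.linalg.solve(k["K"],[uv[0],uv[1],1.]); o=-k["R"].T@k["t"]
    return o+d*(z-o[2])/d[2]
def footpts(x,y,a,loc):
    loc=np.asarray(loc,float); R=np.array([[np.cos(a),-np.sin(a)],[np.sin(a),np.cos(a)]])
    return loc[:,:2]@R.T+[x,y]
SG=np.array([[1,1],[-1,1],[-1,-1],[1,-1]])
def rectify(im,c,x0,y0,w,h,z,s=2):  # metric top-down map, s px/mm; cols = -y, rows = -x
    pts=np.float32([[x0+h/2,y0+w/2],[x0+h/2,y0-w/2],[x0-h/2,y0-w/2],[x0-h/2,y0+w/2]])
    uv=proj(c,np.c_[pts,np.full(4,z)]).astype(np.float32)
    W,H=int(w*1000*s),int(h*1000*s)
    M=cv2.getPerspectiveTransform(uv,np.float32([[0,0],[W,0],[W,H],[0,H]]))
    return cv2.warpPerspective(im,M,(W,H),flags=cv2.INTER_CUBIC)
E
python3 - <<'E'
from h import *
for c in("top","side"):
    im=cv2.imread(f"pics/{c}0.png"); hsv=cv2.cvtColor(im,cv2.COLOR_BGR2HSV)
    H,S,V=[hsv[...,i].astype(int) for i in range(3)]
    # foot: red & white dots inside plate
    m=np.zeros(H.shape,np.uint8); cs=footpts(.5725,-.02,.307,SG*.103)
    cv2.fillConvexPoly(m,proj(c,np.c_[cs,np.full(4,.016)]).astype(np.int32),1)
    for nm,mm in(("red",((H<8)|(H>172))&(S>120)&(V>80)),("white",(S<60)&(V>170)),("yel",(H>14)&(H<32)&(S>110)&(V>110))):
        n,l,st,ce=cv2.connectedComponentsWithStats((mm&(m>0)).astype(np.uint8))
        for i in range(1,n):
            if st[i,4]>=3: print(c,nm,st[i,4],np.round(ce[i],1),np.round(ray(c,ce[i],.016)[:2],4))
    mm=((H<8)|(H>172))&(S>150)&(V>80)
    n,l,st,ce=cv2.connectedComponentsWithStats(mm.astype(np.uint8))
    for i in range(1,n):
        if st[i,4]>150: print(c,"pad",st[i,4],np.round(ce[i],1),np.round(ray(c,ce[i],.006)[:2],4))
imt=cv2.imread("pics/top0.png"); ims=cv2.imread("pics/side0.png")
a=rectify(imt,"top",.5725,-.02,.26,.26,.016,1.5);b=rectify(ims,"side",.5725,-.02,.26,.26,.016,1.5)
d=imt[205:265,150:225];e=ims[105:190,195:265]
r=np.hstack([cv2.resize(d,(390,312),interpolation=2),cv2.resize(e,(390,312),interpolation=2)])[:200] if 0 else np.hstack([cv2.resize(d,(390,200),interpolation=2),cv2.resize(e,(390,200),interpolation=2)])
cv2.imwrite("pics/c1.png",np.vstack([np.hstack([a,b]),r]))
E
```

```text
top red 9 [312. 180.] [ 0.6623 -0.0292]
top red 9 [278.7 201.9] [0.5857 0.0719]
top red 10 [335.8 213. ] [ 0.5597 -0.1065]
top red 10 [301.7 235.3] [ 0.4843 -0.004 ]
top white 4 [330.5 178.5] [ 0.6703 -0.0872]
top white 7 [275.7 194.4] [0.6092 0.0824]
top white 14 [327.5 218.7] [ 0.5403 -0.0813]
top white 14 [295.5 226.7] [0.51   0.0161]
top white 3 [345. 225.] [ 0.5234 -0.1355]
top white 5 [340. 231.] [ 0.5039 -0.1206]
top white 9 [294.3 237.7] [0.4758 0.0182]
top white 5 [289. 244.] [0.4554 0.0335]
top yel 13 [324.2 184.9] [ 0.6482 -0.0679]
top yel 13 [284.2 188.5] [0.6298 0.0567]
top yel 15 [330.7 225.5] [ 0.5194 -0.0918]
top yel 14 [288.5 229. ] [0.5017 0.0372]
top pad 721 [203.1 237.9] [0.4615 0.2986]
top pad 834 [138.3 303.1] [0.2555 0.4735]
side red 12 [331.5 245.5] [ 0.6613 -0.032 ]
side red 12 [260.2 248.9] [ 0.4838 -0.006 ]
side red 14 [299.5 279. ] [ 0.5592 -0.1077]
side white 11 [246.1 237.8] [0.4549 0.0341]
side white 17 [268.1 240.6] [0.5081 0.0146]
side white 11 [254.3 241.9] [0.4731 0.0176]
side white 18 [324.1 253.7] [ 0.6362 -0.0517]
side white 3 [333.3 255.7] [ 0.6569 -0.0617]
side white 3 [334.7 260.3] [ 0.6562 -0.0753]
side white 13 [342.3 263.4] [ 0.6718 -0.0873]
side white 18 [288.8 271.5] [ 0.5389 -0.0829]
side white 13 [277.5 287.8] [ 0.5032 -0.1196]
side white 15 [287.  292.3] [ 0.5224 -0.1354]
side yel 17 [310. 220.] [0.6293 0.0567]
side yel 17 [263.5 234.1] [0.5006 0.0367]
side yel 23 [330.3 258.4] [ 0.6472 -0.0677]
side yel 16 [280.4 274.6] [ 0.5174 -0.0871]
side pad 315 [156.7 138.5] [0.242  0.4728]
side pad 663 [237.2 167.6] [0.4711 0.2959]
```

View pics/c1.png

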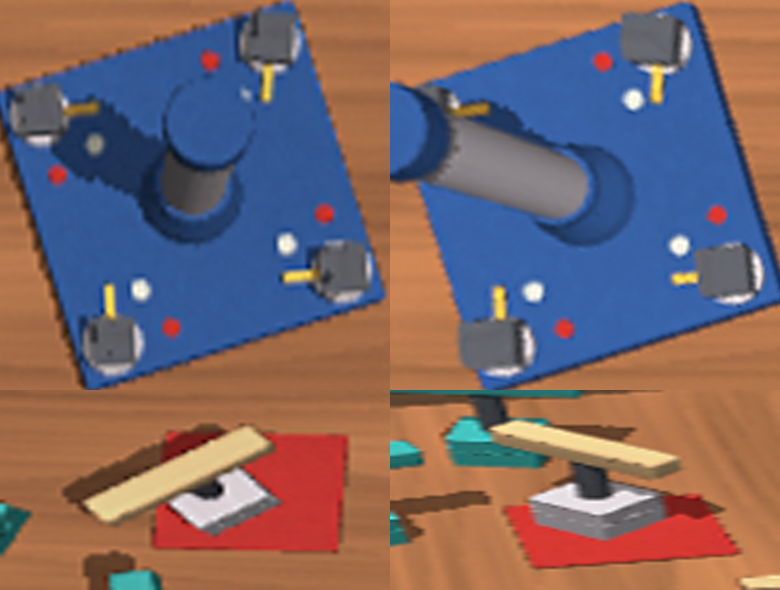

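The rectified crop shows each pointer anticlockwise of its white dot, with the red dots clockwise of the white ones, as described. The real key stands off-centre on the large pad, with its bar slanted. Now I'll fit the foot, key and pad.

```bash
cat >> h.py <<'E'
def rot(v,a): c,s=np.cos(a),np.sin(a); return v@np.array([[c,s],[-s,c]])
def hullmask(c,P,shape,s=4):
    m=np.zeros((shape[0]*s,shape[1]*s),np.uint8)
    h=cv2.convexHull(((proj(c,P)+.5)*s).astype(np.float32)).astype(np.int32); cv2.fillConvexPoly(m,h,1)
    return cv2.resize(m.astype(np.float32),shape[::-1],interpolation=cv2.INTER_AREA)
def box(x,y,a,lx,ly,z0,z1):
    l=footpts(x,y,a,SG*[lx/2,ly/2]); return np.vstack([np.c_[l,np.full(4,z)] for z in(z0,z1)])
def woodmask(im):
    h=cv2.cvtColor(im,cv2.COLOR_BGR2HSV); H,S,V=[h[...,i].astype(int) for i in range(3)]
    return ((H>14)&(H<30)&(S>40)&(S<150)&(V>120))
def fitbar(ims,g,z0,roi=40,best=True):
    from scipy.optimize import minimize
    tg={}
    for c,im in ims.items():
        u=proj(c,[[g[0],g[1],z0+.012]])[0].astype(int)
        m=np.zeros(im.shape[:2],bool); m[max(0,u[1]-roi):u[1]+roi,max(0,u[0]-roi):u[0]+roi]=1
        tg[c]=(woodmask(im)&m).astype(np.float32)
    def cost(p): return sum(np.abs(hullmask(c,box(p[0],p[1],p[2],.11,.024,z0,z0+.024),t.shape)-t).sum()/t.sum() for c,t in tg.items())
    b=min(([cost((g[0],g[1],a)),a] for a in (np.arange(0,np.pi,.1) if best else [g[2]])))
    r=minimize(cost,[g[0],g[1],b[1]],method="Nelder-Mead",options=dict(initial_simplex=np.array([g[0],g[1],b[1]])+np.array([[0,0,0],[.008,0,0],[0,.008,0],[0,0,.1]]),xatol=1e-4,fatol=1e-4))
    return r.x,r.fun
E
cat > fit.py <<'E'
from h import *
ims={c:cv2.imread(f"pics/{c}0.png") for c in("top","side")}
obs=dict(top=dict(r=[(312,180),(278.7,201.9),(335.8,213),(301.7,235.3)],w=[(327.5,218.7),(295.5,226.7)]),side=dict(r=[(331.5,245.5),(260.2,248.9),(299.5,279)],w=[(268.1,240.6),(324.1,253.7),(288.8,271.5)]))
loc=dict(w=SG*.08-SG/2**.5*.041,r=SG*.08+rot(-SG/2**.5*.041,-.81))
def res(p,pr=0):
    o=[]
    for c in obs:
        for k in "rw":
            q=proj(c,np.c_[footpts(*p[:3],loc[k]),np.full(4,.016)])
            for u in obs[c][k]:
                d=q-u; o.append(d[np.argmin((d**2).sum(1))])
    return np.ravel(o)
f=least_squares(res,[.5725,-.02,.307]); print("foot",f.x,"px",np.round(np.reshape(f.fun,(-1,2)),1).tolist())
x,y,a=f.x; B=footpts(x,y,a,SG*.08); print("bolts",B.round(4).tolist())
yel=np.array([(.6295,.0567),(.5012,.037),(.5184,-.0895),(.6477,-.0678)])
for i in range(4):
    v=yel[i]-B[i]; w=np.array([x,y])-B[i]
    d=np.arctan2(v[1],v[0])-np.arctan2(w[1],w[0]); d=(d+np.pi)%(2*np.pi)-np.pi
    print("bolt",i+1,"r",np.hypot(*v).round(4),"turn",round(.81-d,3),"yaw to post deg",np.degrees(np.arctan2(w[1],w[0])).round(1))
print("key",*fitbar(ims,(.461,.331,0),.006+.106))
for c in ims: print(c,fitbar({c:ims[c]},(.461,.331,0),.006+.106))
for c,im in ims.items():
    r=rectify(im,c,.465,.31,.22,.22,.006,2); h=cv2.cvtColor(r,cv2.COLOR_BGR2HSV); H,S,V=[h[...,i].astype(int) for i in range(3)]
    m=(((H<8)|(H>172))&(S>130)&(V>50)).astype(np.uint8); n,l,st,ce=cv2.connectedComponentsWithStats(m)
    m=(l==1+np.argmax(st[1:,4])); q=cv2.minAreaRect(np.argwhere(m)[:,::-1].astype(np.float32)); 
    print("pad",c,.465+.11-q[0][1]/2000,.31+.11-q[0][0]/2000,q[1],q[2])
E
python3 fit.py
```

```text
foot [ 0.57273926 -0.01799369  0.30402975] px [[0.6, 0.2], [0.3, 0.0], [0.2, -0.0], [0.3, 0.2], [0.2, 0.3], [0.2, 0.4], [0.0, -0.4], [-0.1, -0.3], [0.2, -0.3], [0.2, -0.3], [0.2, -0.1], [0.0, -0.4]]
bolts [[0.6251, 0.0823], [0.4725, 0.0344], [0.5204, -0.1183], [0.673, -0.0704]]
bolt 1 r 0.026 turn 0.159 yaw to post deg -117.6
bolt 2 r 0.0289 turn 0.238 yaw to post deg -27.6
bolt 3 r 0.0288 turn 0.261 yaw to post deg 62.4
bolt 4 r 0.0255 turn 0.43 yaw to post deg 152.4
key [0.46202163 0.33173054 2.27550669] 0.5640230178833008
top (array([0.46353772, 0.33204758, 2.30190235]), np.float64(0.2708933651447296))
side (array([0.46148427, 0.32965916, 2.22680228]), np.float64(0.2719714939594269))
pad top 0.47010620117187507 0.3158791351318359 (223.23936462402344, 223.4542236328125) 88.39399719238281
pad side 0.4693638229370118 0.3118455810546875 (222.99851989746094, 229.25643920898438) 88.4306411743164
```

Request:
apply_moves([
  {"offset": [1.5, -1.5, 0], "rot": [0, 0, -2]},
  {"offset": [4.5, -4.5, 0], "rot": [0, 0, -6]},
  {"offset": [8, -8, 0], "rot": [0, 0, -10]},
  {"offset": [11.5, -11.7, 0], "rot": [0, 0, -14]},
  {"offset": [15, -15.2, 0], "rot": [0, 0, -18]},
  {"offset": [18.5, -18.8, 0], "rot": [0, 0, -22]},
  {"offset": [21.5, -21.8, 0], "rot": [0, 0, -26]},
  {"offset": [24, -24.4, 0], "rot": [0, 0, -29]},
  {"offset": [25.3, -25.7, 0], "rot": [0, 0, -30.5]},
  {"offset": [25.3, -25.7, -1], "rot": [0, 0, -30.5]},
  {"offset": [25.3, -25.7, -3], "rot": [0, 0, -30.5]},
  {"offset": [25.3, -25.7, -6], "rot": [0, 0, -30.5]},
  {"offset": [25.3, -25.7, -9], "rot": [0, 0, -30.5]},
  {"offset": [25.3, -25.7, -10.5], "rot": [0, 0, -30.5]},
  {"offset": [25.3, -25.7, -11.1], "rot": [0, 0, -30.5]},
  {"offset": [25.3, -25.7, -11.1], "rot": [0, 0, -30.5]},
], hand=1)

```text
time: 2.8
position: [0.4606, 0.3325, 0.1325]
tool_rot: [0.422, 0.906, -0.001, -0.001]
ft_force: [-0.7, 0.2, 0.2]
grip_width: 0.0873
grip_force: 0.0
```

Request:
apply_moves([
  {"offset": [0, 0, 0], "rot": [0, 0, 0]},
  {"offset": [0, 0, 0], "rot": [0, 0, 0]},
  {"offset": [0, 0, 0], "rot": [0, 0, 0]},
  {"offset": [0, 0, 0], "rot": [0, 0, 0]},
  {"offset": [0, 0, 0], "rot": [0, 0, 0]},
  {"offset": [0, 0, 0], "rot": [0, 0, 0]},
  {"offset": [0, 0, 0], "rot": [0, 0, 0]},
  {"offset": [0, 0, 0], "rot": [0, 0, 0]},
], hand=0, newtons=50)

```text
time: 3.6
position: [0.4619, 0.332, 0.1335]
tool_rot: [0.423, 0.906, -0.0, -0.0]
ft_force: [0.2, 0.1, -0.2]
grip_width: 0.0308
grip_force: 0.0
```

Request:
apply_moves([
  {"offset": [0, 0, 0], "rot": [0, 0, 0]},
  {"offset": [0, 0, 0], "rot": [0, 0, 0]},
  {"offset": [0, 0, 0], "rot": [0, 0, 0]},
  {"offset": [0, 0, 0.5], "rot": [0, 0, 0]},
  {"offset": [0, 0, 2], "rot": [0, 0, 0]},
  {"offset": [0, 0, 5], "rot": [0, 0, 0]},
  {"offset": [0, 0, 8], "rot": [0, 0, 0]},
  {"offset": [0, 0, 11], "rot": [0, 0, 0]},
  {"offset": [0, 0, 12], "rot": [0, 0, 0]},
  {"offset": [0, 0, 12], "rot": [0, 0, 0]},
  {"offset": [0, 0, 12], "rot": [0, 0, 0]},
])

```text
time: 4.7
position: [0.4608, 0.3315, 0.2521]
tool_rot: [0.423, 0.906, -0.001, -0.001]
ft_force: [-1.4, -0.2, -4.7]
grip_width: 0.0238
grip_force: 49.9
```

```bash
cat > inhand.py <<'E'
from h import *
o=get_obs(); p=o["position"]; q=o["tool_rot"]; yaw=2*np.arctan2(q[1],q[0]); print(np.round(p,4),"yaw",np.degrees(yaw)%360,o["grip_width"],o["grip_force"],np.round(o["moment"],2))
import sys
n=sys.argv[1]
for c in("top","side"): 
    im=vision.camera(c)[:,:,::-1].copy(); cv2.imwrite(f"pics/{c}{n}.png",im)
    u=proj(c,[p])[0].astype(int); cv2.imwrite(f"pics/{c}{n}c.png",cv2.resize(im[max(0,u[1]-55):u[1]+75,max(0,u[0]-60):u[0]+60],None,fx=3,fy=3,interpolation=2))
cs=[cv2.imread(f"pics/{c}{n}c.png") for c in("top","side")]; h=min(c.shape[0] for c in cs)
cv2.imwrite(f"pics/b{n}.png",np.hstack([c[:h] for c in cs]))
E
python3 inhand.py 1
```

```text
[0.4608 0.3315 0.2521] yaw 129.97222905447055 0.023796636926603894 49.92260263301432 [-0.09  0.04  0.05]
```

View pics/b1.png

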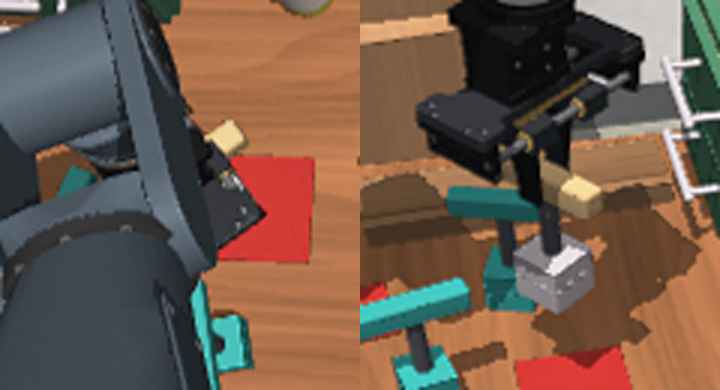

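The key is gripped: the side view shows it hanging upright over the pad, with the socket at about (555,270) in the crop. Next I'll measure its offset in the hand from the socket's silhouette.

```bash
cat >> h.py <<'E'
def fitsock(c,im,p,yaw,z0,fitz=False):
    from scipy.optimize import minimize
    h=cv2.cvtColor(im,cv2.COLOR_BGR2HSV); m=((h[...,1]<50)&(h[...,2]>90)).astype(np.uint8)
    P0=box(p[0],p[1],yaw,.05,.05,z0,z0+.045); e=proj(c,P0); lo=(e.min(0)-9).astype(int); hi=(e.max(0)+9).astype(int)
    w=np.zeros_like(m); w[lo[1]:hi[1],lo[0]:hi[0]]=1; m=m&w
    n,l,st,ce=cv2.connectedComponentsWithStats(m); t=(l==1+np.argmax(st[1:,4])).astype(np.float32)
    t=cv2.morphologyEx(t,cv2.MORPH_CLOSE,np.ones((5,5)))
    f=lambda v: np.abs(hullmask(c,box(p[0]+v[0],p[1]+v[1],yaw,.05,.05,z0,z0+.045),t.shape)-t).sum()/t.sum()
    r=minimize(f,[0,0],method="Nelder-Mead",options=dict(initial_simplex=[[0,0],[.01,0],[0,.01]],xatol=1e-4,fatol=1e-4))
    return r.x,r.fun,f([0,0])
E
python3 - <<'E'
from h import *
o=get_obs(); p=o["position"]; yaw=np.radians(130)
im=cv2.imread("pics/side1.png")
for z in(.1206,.1246,.1286):
    d,f,f0=fitsock("side",im,p,yaw,z); print(z,d.round(4),f,f0,"along",d@[np.cos(yaw),np.sin(yaw)],"across",d@[-np.sin(yaw),np.cos(yaw)])
R=CAL["side"]["R"];print(o["tool_rot"],p)
E
```

```text
0.1206 [-0.0005  0.0005] 0.1634516417980194 0.16911009 along 0.0006998451168348612 across 0.00011251238846355186
0.1246 [-0.0011 -0.0041] 0.17206789553165436 0.24125515 along -0.002391784680555263 across 0.003457840830000112
0.1286 [-0.0008 -0.0093] 0.17888374626636505 0.36265433 along -0.006608431275676539 across 0.0065559683730244
[ 0.4228665   0.90618925 -0.00170506 -0.0014347 ] [0.46062845 0.33141632 0.25146055]
```

Request:
apply_moves([
  {"offset": [0.6, -0.9, 0], "rot": [0, 0, -2]},
  {"offset": [2, -3, 0], "rot": [0, 0, -4]},
  {"offset": [4, -6, 0], "rot": [0, 0, -8]},
  {"offset": [6, -9.1, 0], "rot": [0, 0, -12]},
  {"offset": [8, -12.1, 0], "rot": [0, 0, -15]},
  {"offset": [10, -15.2, 0], "rot": [0, 0, -19]},
  {"offset": [12, -18.2, 0], "rot": [0, 0, -23]},
  {"offset": [14, -21.2, 0], "rot": [0, 0, -27]},
  {"offset": [15.6, -23.7, 0], "rot": [0, 0, -29]},
  {"offset": [16.4, -24.9, 0], "rot": [0, 0, -30.5]},
  {"offset": [16.4, -24.9, -1], "rot": [0, 0, -30.5]},
  {"offset": [16.4, -24.9, -3], "rot": [0, 0, -30.5]},
  {"offset": [16.4, -24.9, -5], "rot": [0, 0, -30.5]},
  {"offset": [16.4, -24.9, -6], "rot": [0, 0, -30.5]},
  {"offset": [16.4, -24.9, -6], "rot": [0, 0, -30.5]},
  {"offset": [16.4, -24.9, -6], "rot": [0, 0, -30.5]},
])

```text
time: 6.4
position: [0.6257, 0.0839, 0.1936]
tool_rot: [0.646, 0.763, 0.0, -0.0]
ft_force: [0.1, 1.0, -3.6]
grip_width: 0.0241
grip_force: 49.9
```

```bash
python3 inhand.py 2
python3 - <<'E'
from h import *
o=get_obs(); p=o["position"]; q=o["tool_rot"]; yaw=2*np.arctan2(q[1],q[0])
im=cv2.imread("pics/side2.png")
for z in(p[2]-.131,p[2]-.1275):
    d,f,f0=fitsock("side",im,p,yaw,z); print(z,d.round(4),f,f0)
print(o["q"])
E
```

```text
[0.6257 0.0839 0.1936] yaw 99.53282717149996 0.024130282797465204 49.92185739800334 [-0.1   0.02 -0.03]
0.06364567744242008 [0. 0.] 0.8247041702270508 0.8247042
0.06714567744242009 [-0.001  -0.0028] 0.8439348936080933 0.8879438
[-4.40817202e-02  5.92781010e-01  1.46376314e+00  1.72223630e-04
  1.08277681e+00 -2.10100120e-01]
```

View pics/b2.png

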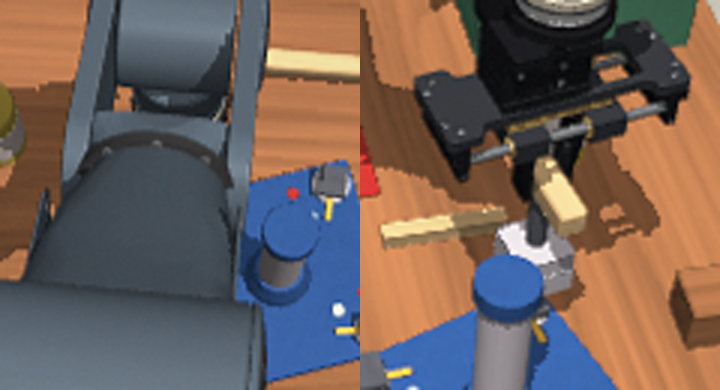

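The side view shows the socket above bolt 1, level and clear of the post. It is 1.6 mm off in y, so I'll correct that and lower it.

Request:
apply_moves([
  {"offset": [-0.05, -0.15, -0.5], "rot": [0, 0, 0]},
  {"offset": [-0.05, -0.15, -1.3], "rot": [0, 0, 0]},
  {"offset": [-0.05, -0.15, -2.2], "rot": [0, 0, 0]},
  {"offset": [-0.05, -0.15, -2.8], "rot": [0, 0, 0]},
  {"offset": [-0.05, -0.15, -3.3], "rot": [0, 0, 0]},
  {"offset": [-0.05, -0.15, -3.7], "rot": [0, 0, 0]},
  {"offset": [-0.05, -0.15, -3.8], "rot": [0, 0, 0]},
  {"offset": [-0.05, -0.15, -3.8], "rot": [0, 0, 0]},
])

```text
time: 7.3
position: [0.6252, 0.0817, 0.1553]
tool_rot: [0.646, 0.763, -0.0, -0.0]
ft_force: [-0.3, 1.2, -4.3]
grip_width: 0.0235
grip_force: 49.9
```

Request:
apply_moves([
  {"offset": [0, 0, 0], "rot": [0, 0, -5]},
  {"offset": [0, 0, 0], "rot": [0, 0, -12]},
  {"offset": [0, 0, 0], "rot": [0, 0, -19]},
  {"offset": [0, 0, 0], "rot": [0, 0, -26]},
  {"offset": [0, 0, 0], "rot": [0, 0, -33]},
  {"offset": [0, 0, 0], "rot": [0, 0, -40]},
  {"offset": [0, 0, 0], "rot": [0, 0, -46]},
  {"offset": [0, 0, 0], "rot": [0, 0, -50]},
  {"offset": [0, 0, 0], "rot": [0, 0, -50]},
  {"offset": [0, 0, 0], "rot": [0, 0, -50]},
])

```text
time: 8.3
position: [0.6263, 0.0823, 0.156]
tool_rot: [0.908, 0.419, 0.001, -0.0]
ft_force: [2.4, 3.5, -5.0]
grip_width: 0.0236
grip_force: 49.9
```

Run:
```python
from h import *
o=get_obs(); q=o["tool_rot"]; print(np.degrees(2*np.arctan2(q[1],q[0]))%360, np.round(o["moment"],2), o["q"].round(3) if hasattr(o["q"],"round") else o["q"])
```

```text
49.546211797026366 [ 0.88 -0.38  0.22] [-0.047  0.641  1.496  0.002  1.003  0.658]
```

Request:
apply_moves([
  {"offset": [0, 0, 0], "rot": [0, 0, 7]},
  {"offset": [0, 0, 0.2], "rot": [0, 0, 13]},
  {"offset": [0, 0, 1.5], "rot": [0, 0, 13]},
  {"offset": [0, 0, 5], "rot": [0, 0, 13]},
  {"offset": [0, 0, 9], "rot": [0, 0, 13]},
  {"offset": [0, 0, 13], "rot": [0, 0, 13]},
  {"offset": [0, 0, 17], "rot": [0, 0, 13]},
  {"offset": [-0.5, -1, 19.5], "rot": [0, 0, 16]},
  {"offset": [-2, -4, 20], "rot": [0, 0, 20]},
  {"offset": [-3.8, -7.3, 20], "rot": [0, 0, 24]},
  {"offset": [-5.6, -10.7, 20], "rot": [0, 0, 28]},
  {"offset": [-7.4, -14, 20], "rot": [0, 0, 34]},
  {"offset": [-9.1, -17.3, 20], "rot": [0, 0, 40]},
  {"offset": [-10.2, -19.5, 20], "rot": [0, 0, 43]},
  {"offset": [-10.5, -20, 19], "rot": [0, 0, 44.4]},
  {"offset": [-10.5, -20, 16], "rot": [0, 0, 44.4]},
  {"offset": [-10.5, -20, 12], "rot": [0, 0, 44.4]},
  {"offset": [-10.5, -20, 8], "rot": [0, 0, 44.4]},
  {"offset": [-10.5, -20, 6], "rot": [0, 0, 44.4]},
  {"offset": [-10.5, -20, 6], "rot": [0, 0, 44.4]},
])

```text
time: 10.3
position: [0.5175, -0.1179, 0.2134]
tool_rot: [0.683, 0.73, -0.002, -0.004]
ft_force: [-1.3, 0.6, -3.4]
grip_width: 0.0238
grip_force: 49.9
```

```bash
cat > bolts.py <<'E'
from h import *; import sys
n=sys.argv[1]; F=(.57274,-.01799,.30403); B=footpts(*F,SG*.08)
o=get_obs(); q=o["tool_rot"]; print(np.round(o["position"],4),"yaw",(np.degrees(2*np.arctan2(q[1],q[0]))%360).round(1))
row=[]
for c in("top","side"):
    im=vision.camera(c)[:,:,::-1].copy(); cv2.imwrite(f"pics/{c}{n}.png",im)
    r=rectify(im,c,F[0],F[1],.26,.26,.018,1.5); row.append(r)
    h=cv2.cvtColor(im,cv2.COLOR_BGR2HSV); H,S,V=[h[...,i].astype(int) for i in range(3)]
    Y=((H>14)&(H<32)&(S>110)&(V>100))
    uv=np.argwhere(Y)[:,::-1]; P=np.array([ray(c,u,.018)[:2] for u in uv])
    for i in range(4):
        d=P-B[i]; rr=np.hypot(*d.T); k=(rr<.043)&(rr>.017)
        if k.sum()>4:
            v=d[k].mean(0); w=-SG[i]@np.array([[np.cos(F[2]),np.sin(F[2])],[-np.sin(F[2]),np.cos(F[2])]])
            e=np.arctan2(v[1],v[0])-np.arctan2(w[1],w[0]); e=(e+np.pi)%(2*np.pi)-np.pi
            print(c,"bolt",i+1,"n",k.sum(),"turn",round(.81-e,3))
cv2.imwrite(f"pics/f{n}.png",np.hstack(row))
E
python3 bolts.py 3
```

```text
[ 0.5175 -0.1179  0.2134] yaw 93.8
top bolt 1 n 11 turn 0.749
top bolt 4 n 11 turn 0.433
side bolt 1 n 15 turn 0.589
side bolt 2 n 24 turn 0.369
side bolt 4 n 19 turn 0.372
```

View pics/f3.png

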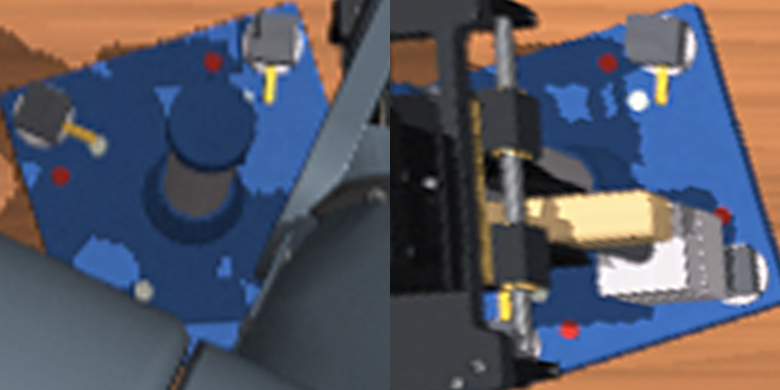

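Bolt 1's pointer now lies almost on its white dot, at about (93,140) against the dot at (98,145), so it needs about 2° more next time. The key is over bolt 3. I'll settle the position there.

Request:
apply_moves([
  {"offset": [0.2, 0, -1], "rot": [0, 0, 0]},
  {"offset": [0.2, 0, -2], "rot": [0, 0, 0]},
  {"offset": [0.2, 0, -3], "rot": [0, 0, 0]},
  {"offset": [0.2, 0, -3], "rot": [0, 0, 0]},
  {"offset": [0.2, 0, -3], "rot": [0, 0, 0]},
])

```text
time: 10.9
position: [0.5221, -0.1183, 0.1852]
tool_rot: [0.683, 0.731, -0.0, -0.0]
ft_force: [0.4, -0.6, -4.0]
grip_width: 0.0237
grip_force: 49.9
```

Request:
apply_moves([
  {"offset": [-0.15, 0, -0.8], "rot": [0, 0, 0]},
  {"offset": [-0.15, 0, -1.6], "rot": [0, 0, 0]},
  {"offset": [-0.15, 0, -2.2], "rot": [0, 0, 0]},
  {"offset": [-0.15, 0, -2.7], "rot": [0, 0, 0]},
  {"offset": [-0.15, 0, -3.1], "rot": [0, 0, 0]},
  {"offset": [-0.15, 0, -3.1], "rot": [0, 0, 0]},
  {"offset": [-0.15, 0, -3.1], "rot": [0, 0, -5]},
  {"offset": [-0.15, 0, -3.1], "rot": [0, 0, -12]},
  {"offset": [-0.15, 0, -3.1], "rot": [0, 0, -19]},
  {"offset": [-0.15, 0, -3.1], "rot": [0, 0, -26]},
  {"offset": [-0.15, 0, -3.1], "rot": [0, 0, -33]},
  {"offset": [-0.15, 0, -3.1], "rot": [0, 0, -40]},
  {"offset": [-0.15, 0, -3.1], "rot": [0, 0, -45]},
  {"offset": [-0.15, 0, -3.1], "rot": [0, 0, -47]},
  {"offset": [-0.15, 0, -3.1], "rot": [0, 0, -47]},
  {"offset": [-0.15, 0, -3.1], "rot": [0, 0, -47]},
])

```text
time: 12.5
position: [0.5216, -0.1181, 0.1546]
tool_rot: [0.917, 0.398, 0.001, 0.0]
ft_force: [2.1, 3.0, -6.6]
grip_width: 0.0236
grip_force: 50.0
```

Request:
apply_moves([
  {"offset": [0, 0, 0], "rot": [0, 0, 7]},
  {"offset": [0, 0, 0], "rot": [0, 0, 14]},
  {"offset": [0, 0, 0.3], "rot": [0, 0, 15]},
  {"offset": [0, 0, 2], "rot": [0, 0, 15]},
  {"offset": [0, 0, 5], "rot": [0, 0, 15]},
  {"offset": [0, 0, 8], "rot": [0, 0, 15]},
  {"offset": [-0.3, 0.9, 10], "rot": [0, 0, 9]},
  {"offset": [-1, 3, 10], "rot": [0, 0, 1]},
  {"offset": [-2, 6, 10], "rot": [0, 0, -7]},
  {"offset": [-3, 9, 10], "rot": [0, 0, -15]},
  {"offset": [-3.8, 12, 10], "rot": [0, 0, -23]},
  {"offset": [-4.6, 14.5, 10], "rot": [0, 0, -31]},
  {"offset": [-4.85, 15.2, 9], "rot": [0, 0, -38]},
  {"offset": [-4.85, 15.2, 7], "rot": [0, 0, -42]},
  {"offset": [-4.85, 15.2, 5], "rot": [0, 0, -43]},
  {"offset": [-4.85, 15.2, 3.5], "rot": [0, 0, -43]},
  {"offset": [-4.85, 15.2, 3], "rot": [0, 0, -43]},
  {"offset": [-4.85, 15.2, 3], "rot": [0, 0, -43]},
  {"offset": [-4.85, 15.2, 3], "rot": [0, 0, -43]},
  {"offset": [-4.85, 15.2, 3], "rot": [0, 0, -43]},
])

```text
time: 14.5
position: [0.4731, 0.0333, 0.1855]
tool_rot: [0.999, 0.034, 0.001, 0.0]
ft_force: [-0.1, 0.1, -4.7]
grip_width: 0.0233
grip_force: 49.9
```

```bash
python3 bolts.py 4
python3 - <<'E'
from rig import get_obs
print([round(float(x),3) for x in get_obs()["q"]])
E
```

```text
[0.4731 0.0333 0.1855] yaw 3.8
top bolt 3 n 9 turn 0.804
top bolt 4 n 8 turn 0.411
side bolt 2 n 13 turn 0.308
side bolt 3 n 13 turn 0.801
side bolt 4 n 20 turn 0.378
[-0.166, 0.419, 1.866, -0.0, 0.855, 1.338]
```

View pics/f4.png

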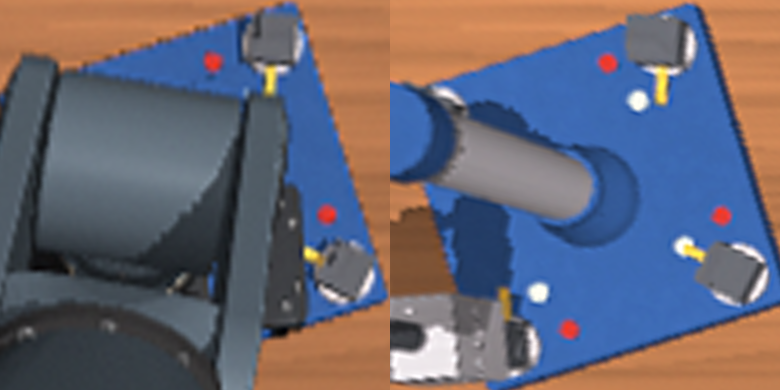

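Bolt 3's pointer is right on its white dot (turn about 0.80) and the key is over bolt 2. I'll lower it and turn.

Request:
apply_moves([
  {"offset": [-0.05, 0.1, -0.8], "rot": [0, 0, 0]},
  {"offset": [-0.05, 0.1, -1.6], "rot": [0, 0, 0]},
  {"offset": [-0.05, 0.1, -2.2], "rot": [0, 0, 0]},
  {"offset": [-0.05, 0.1, -2.7], "rot": [0, 0, 0]},
  {"offset": [-0.05, 0.1, -3.1], "rot": [0, 0, 0]},
  {"offset": [-0.05, 0.1, -3.1], "rot": [0, 0, 0]},
  {"offset": [-0.05, 0.1, -3.1], "rot": [0, 0, -5]},
  {"offset": [-0.05, 0.1, -3.1], "rot": [0, 0, -12]},
  {"offset": [-0.05, 0.1, -3.1], "rot": [0, 0, -19]},
  {"offset": [-0.05, 0.1, -3.1], "rot": [0, 0, -26]},
  {"offset": [-0.05, 0.1, -3.1], "rot": [0, 0, -33]},
  {"offset": [-0.05, 0.1, -3.1], "rot": [0, 0, -40]},
  {"offset": [-0.05, 0.1, -3.1], "rot": [0, 0, -45]},
  {"offset": [-0.05, 0.1, -3.1], "rot": [0, 0, -47]},
  {"offset": [-0.05, 0.1, -3.1], "rot": [0, 0, -47]},
  {"offset": [-0.05, 0.1, -3.1], "rot": [0, 0, -47]},
])

```text
time: 16.2
position: [0.4732, 0.0336, 0.154]
tool_rot: [0.93, -0.366, 0.002, 0.0]
ft_force: [2.2, -4.9, -3.7]
grip_width: 0.0238
grip_force: 50.0
```

Request:
apply_moves([
  {"offset": [0, 0, 0], "rot": [0, 0, 7]},
  {"offset": [0, 0, 0], "rot": [0, 0, 14]},
  {"offset": [0, 0, 0.3], "rot": [0, 0, 15]},
  {"offset": [0, 0, 2], "rot": [0, 0, 15]},
  {"offset": [0, 0, 6], "rot": [0, 0, 15]},
  {"offset": [0, 0, 10], "rot": [0, 0, 15]},
  {"offset": [0, 0, 14], "rot": [0, 0, 15]},
  {"offset": [0, 0, 18], "rot": [0, 0, 15]},
  {"offset": [1, -0.5, 20], "rot": [0, 0, 17]},
  {"offset": [4, -2.1, 20], "rot": [0, 0, 20]},
  {"offset": [7.5, -3.9, 20], "rot": [0, 0, 24]},
  {"offset": [11, -5.7, 20], "rot": [0, 0, 28]},
  {"offset": [14.5, -7.6, 20], "rot": [0, 0, 32]},
  {"offset": [17.5, -9.1, 20], "rot": [0, 0, 36]},
  {"offset": [19.5, -10.2, 19], "rot": [0, 0, 39]},
  {"offset": [20.05, -10.45, 16], "rot": [0, 0, 39]},
  {"offset": [20.05, -10.45, 12], "rot": [0, 0, 39]},
  {"offset": [20.05, -10.45, 8], "rot": [0, 0, 39]},
  {"offset": [20.05, -10.45, 5], "rot": [0, 0, 39]},
  {"offset": [20.05, -10.45, 3.2], "rot": [0, 0, 39]},
])

```text
time: 18.2
position: [0.6685, -0.0681, 0.1809]
tool_rot: [0.999, -0.037, -0.005, -0.002]
ft_force: [-0.9, -0.0, -4.4]
grip_width: 0.0238
grip_force: 49.9
```

Request:
apply_moves([
  {"offset": [0, 0, 0], "rot": [0, 0, 0]},
  {"offset": [0, 0, 0], "rot": [0, 0, 0]},
  {"offset": [0, 0, 0], "rot": [0, 0, 0]},
])

```text
time: 18.5
position: [0.6732, -0.0699, 0.1872]
tool_rot: [0.999, -0.036, 0.001, 0.0]
ft_force: [0.6, -0.1, -3.4]
grip_width: 0.0234
grip_force: 49.9
```

```bash
python3 bolts.py 5
```

```text
[ 0.6732 -0.0699  0.1872] yaw 355.8
side bolt 2 n 17 turn 0.835
side bolt 3 n 12 turn 0.809
side bolt 4 n 21 turn 0.372
```

Request:
apply_moves([
  {"offset": [0, -0.05, -0.8], "rot": [0, 0, 0]},
  {"offset": [0, -0.05, -1.6], "rot": [0, 0, 0]},
  {"offset": [0, -0.05, -2.3], "rot": [0, 0, 0]},
  {"offset": [0, -0.05, -2.8], "rot": [0, 0, 0]},
  {"offset": [0, -0.05, -3.2], "rot": [0, 0, 0]},
  {"offset": [0, -0.05, -3.2], "rot": [0, 0, 0]},
  {"offset": [0, -0.05, -3.2], "rot": [0, 0, -5]},
  {"offset": [0, -0.05, -3.2], "rot": [0, 0, -12]},
  {"offset": [0, -0.05, -3.2], "rot": [0, 0, -19]},
  {"offset": [0, -0.05, -3.2], "rot": [0, 0, -26]},
  {"offset": [0, -0.05, -3.2], "rot": [0, 0, -33]},
  {"offset": [0, -0.05, -3.2], "rot": [0, 0, -37]},
  {"offset": [0, -0.05, -3.2], "rot": [0, 0, -38.5]},
  {"offset": [0, -0.05, -3.2], "rot": [0, 0, -38.5]},
  {"offset": [0, -0.05, -3.2], "rot": [0, 0, -38.5]},
])

```text
time: 20.1
position: [0.6736, -0.0713, 0.1541]
tool_rot: [0.932, -0.363, 0.002, 0.0]
ft_force: [3.2, -2.8, -3.9]
grip_width: 0.0228
grip_force: 50.0
```

Request:
apply_moves([
  {"offset": [0, 0, 0], "rot": [0, 0, 7]},
  {"offset": [0, 0, 0], "rot": [0, 0, 14]},
  {"offset": [0, 0, 0.3], "rot": [0, 0, 15]},
  {"offset": [0, 0, 2], "rot": [0, 0, 15]},
  {"offset": [0, 0, 5.5], "rot": [0, 0, 15]},
  {"offset": [0, 0, 9], "rot": [0, 0, 18]},
  {"offset": [-0.4, 1.2, 10], "rot": [0, 0, 26]},
  {"offset": [-1, 3.2, 10], "rot": [0, 0, 34]},
  {"offset": [-1.6, 5.2, 10], "rot": [0, 0, 42]},
  {"offset": [-2.2, 7.2, 10], "rot": [0, 0, 50]},
  {"offset": [-2.8, 9.2, 10], "rot": [0, 0, 58]},
  {"offset": [-3.4, 11.2, 10], "rot": [0, 0, 66]},
  {"offset": [-4, 13.2, 10], "rot": [0, 0, 74]},
  {"offset": [-4.6, 14.7, 10], "rot": [0, 0, 82]},
  {"offset": [-4.8, 15.25, 9], "rot": [0, 0, 90]},
  {"offset": [-4.8, 15.25, 8], "rot": [0, 0, 97]},
  {"offset": [-4.8, 15.25, 6], "rot": [0, 0, 104]},
  {"offset": [-4.8, 15.25, 4.5], "rot": [0, 0, 106.6]},
  {"offset": [-4.8, 15.25, 3.4], "rot": [0, 0, 106.6]},
  {"offset": [-4.8, 15.25, 3.2], "rot": [0, 0, 106.6]},
])

```text
time: 22.1
position: [0.6222, 0.0826, 0.1838]
tool_rot: [0.849, 0.529, -0.002, -0.002]
ft_force: [-0.7, 0.5, -3.2]
grip_width: 0.0234
grip_force: 50.0
```

Request:
apply_moves([
  {"offset": [0, 0, 0], "rot": [0, 0, 0]},
  {"offset": [0, 0, 0], "rot": [0, 0, 0]},
])

```text
time: 22.3
position: [0.6248, 0.0821, 0.1864]
tool_rot: [0.848, 0.529, 0.001, 0.0]
ft_force: [-0.0, 0.0, -3.6]
grip_width: 0.0238
grip_force: 50.0
```

```bash
python3 bolts.py 6
```

```text
[0.6248 0.0821 0.1864] yaw 63.9
top bolt 3 n 14 turn 0.806
top bolt 4 n 12 turn 0.85
side bolt 2 n 17 turn 0.835
side bolt 3 n 13 turn 0.801
side bolt 4 n 18 turn 0.781
```

View pics/f6.png

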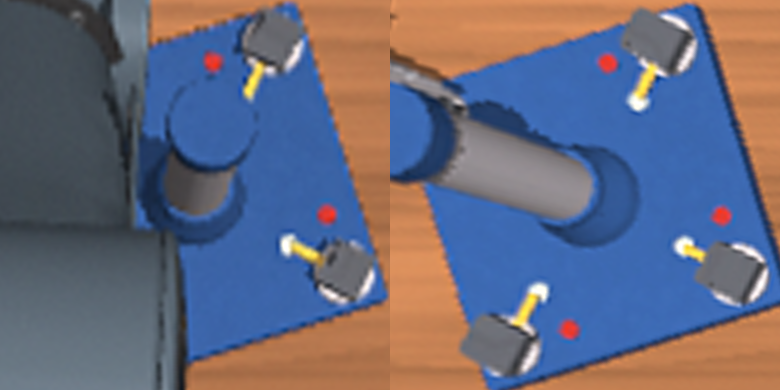

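Bolts 2, 3 and 4 all point at their white dots. Second pass: I'll turn bolt 1 home, slightly past the stop angle, and check the moment.

Request:
apply_moves([
  {"offset": [0, 0, -0.8], "rot": [0, 0, 0]},
  {"offset": [0, 0, -1.6], "rot": [0, 0, 0]},
  {"offset": [0, 0, -2.2], "rot": [0, 0, 0]},
  {"offset": [0, 0, -2.7], "rot": [0, 0, 0]},
  {"offset": [0, 0, -3.2], "rot": [0, 0, 0]},
  {"offset": [0, 0, -3.2], "rot": [0, 0, 0]},
  {"offset": [0, 0, -3.2], "rot": [0, 0, -6]},
  {"offset": [0, 0, -3.2], "rot": [0, 0, -13]},
  {"offset": [0, 0, -3.2], "rot": [0, 0, -20]},
  {"offset": [0, 0, -3.2], "rot": [0, 0, -27]},
  {"offset": [0, 0, -3.2], "rot": [0, 0, -34]},
  {"offset": [0, 0, -3.2], "rot": [0, 0, -41]},
  {"offset": [0, 0, -3.2], "rot": [0, 0, -48]},
  {"offset": [0, 0, -3.2], "rot": [0, 0, -54]},
  {"offset": [0, 0, -3.2], "rot": [0, 0, -59]},
  {"offset": [0, 0, -3.2], "rot": [0, 0, -63]},
  {"offset": [0, 0, -3.2], "rot": [0, 0, -65]},
  {"offset": [0, 0, -3.2], "rot": [0, 0, -65]},
  {"offset": [0, 0, -3.2], "rot": [0, 0, -65]},
])

```text
time: 24.3
position: [0.6258, 0.0818, 0.154]
tool_rot: [1.0, -0.008, 0.002, 0.0]
ft_force: [2.4, -0.4, -5.6]
grip_width: 0.0238
grip_force: 50.1
```

Run:
```python
from h import *
o=get_obs(); q=o["tool_rot"]; print(np.degrees(2*np.arctan2(q[1],q[0])), np.round(o["moment"],2))
```

```text
-0.9236136727984425 [-0.23 -0.64  0.44]
```

Request:
apply_moves([
  {"offset": [0, 0, 0], "rot": [0, 0, -2]},
  {"offset": [0, 0, 0], "rot": [0, 0, -4]},
  {"offset": [0, 0, 0], "rot": [0, 0, -4]},
])

```text
time: 24.6
position: [0.6254, 0.082, 0.154]
tool_rot: [0.999, -0.042, 0.001, 0.001]
ft_force: [2.7, -0.6, -6.2]
grip_width: 0.0238
grip_force: 51.0
```

Run:
```python
from h import *
o=get_obs(); q=o["tool_rot"]; print(np.degrees(2*np.arctan2(q[1],q[0])), np.round(o["moment"],2))
```

```text
-4.776571367084386 [-0.06 -0.6   1.36]
```

Request:
apply_moves([
  {"offset": [0, 0, 0], "rot": [0, 0, 7]},
  {"offset": [0, 0, 0], "rot": [0, 0, 14]},
  {"offset": [0, 0, 0], "rot": [0, 0, 19]},
  {"offset": [0, 0, 0.5], "rot": [0, 0, 20]},
  {"offset": [0, 0, 3], "rot": [0, 0, 20]},
  {"offset": [0, 0, 7], "rot": [0, 0, 20]},
  {"offset": [0, 0, 11], "rot": [0, 0, 21]},
  {"offset": [0, 0, 15], "rot": [0, 0, 26]},
  {"offset": [-0.1, -0.2, 19], "rot": [0, 0, 31]},
  {"offset": [-1.2, -2.3, 20], "rot": [0, 0, 37]},
  {"offset": [-3, -5.7, 20], "rot": [0, 0, 43]},
  {"offset": [-5, -9.5, 20], "rot": [0, 0, 49]},
  {"offset": [-7, -13.3, 20], "rot": [0, 0, 55]},
  {"offset": [-9, -17.1, 20], "rot": [0, 0, 61]},
  {"offset": [-10.2, -19.4, 20], "rot": [0, 0, 66]},
  {"offset": [-10.5, -20.05, 18], "rot": [0, 0, 68]},
  {"offset": [-10.5, -20.05, 14], "rot": [0, 0, 68]},
  {"offset": [-10.5, -20.05, 10], "rot": [0, 0, 68]},
  {"offset": [-10.5, -20.05, 6], "rot": [0, 0, 68]},
  {"offset": [-10.5, -20.05, 3.4], "rot": [0, 0, 68]},
])

```text
time: 26.6
position: [0.5168, -0.1173, 0.1852]
tool_rot: [0.854, 0.521, -0.002, -0.003]
ft_force: [-1.3, 0.3, -3.6]
grip_width: 0.0236
grip_force: 50.0
```

Request:
apply_moves([
  {"offset": [0, 0, 0], "rot": [0, 0, 0]},
  {"offset": [0, 0, 0], "rot": [0, 0, 0]},
  {"offset": [0, 0, 0], "rot": [0, 0, 0]},
])

```text
time: 26.9
position: [0.5206, -0.1189, 0.1895]
tool_rot: [0.853, 0.522, 0.001, 0.001]
ft_force: [0.3, -0.5, -4.3]
grip_width: 0.0237
grip_force: 50.0
```

```bash
python3 bolts.py 7
```

```text
[ 0.5206 -0.1189  0.1895] yaw 62.9
top bolt 1 n 12 turn 1.646
top bolt 4 n 12 turn 0.85
side bolt 1 n 36 turn 0.488
side bolt 2 n 11 turn -0.117
side bolt 4 n 10 turn 0.771
```

View pics/f7.png

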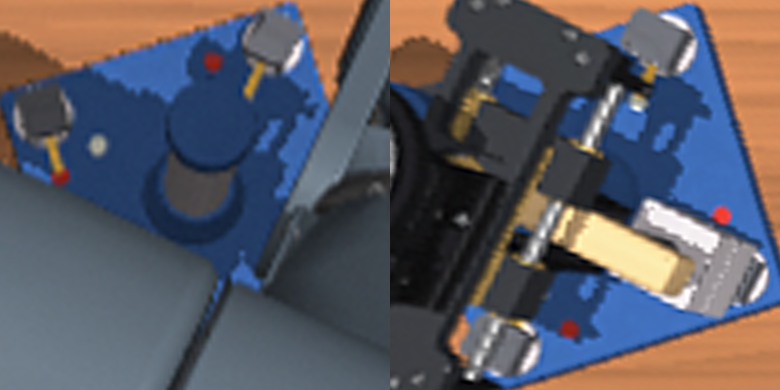

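Bolt 1's pointer is on the red dot at about (58,175). Now bolt 3.

Request:
apply_moves([
  {"offset": [0, 0.05, -0.9], "rot": [0, 0, 0]},
  {"offset": [0, 0.05, -1.8], "rot": [0, 0, 0]},
  {"offset": [0, 0.05, -2.5], "rot": [0, 0, 0]},
  {"offset": [0, 0.05, -3.0], "rot": [0, 0, 0]},
  {"offset": [0, 0.05, -3.4], "rot": [0, 0, 0]},
  {"offset": [0, 0.05, -3.4], "rot": [0, 0, 0]},
  {"offset": [0, 0.05, -3.4], "rot": [0, 0, -6]},
  {"offset": [0, 0.05, -3.4], "rot": [0, 0, -13]},
  {"offset": [0, 0.05, -3.4], "rot": [0, 0, -20]},
  {"offset": [0, 0.05, -3.4], "rot": [0, 0, -27]},
  {"offset": [0, 0.05, -3.4], "rot": [0, 0, -34]},
  {"offset": [0, 0.05, -3.4], "rot": [0, 0, -41]},
  {"offset": [0, 0.05, -3.4], "rot": [0, 0, -48]},
  {"offset": [0, 0.05, -3.4], "rot": [0, 0, -54]},
  {"offset": [0, 0.05, -3.4], "rot": [0, 0, -59]},
  {"offset": [0, 0.05, -3.4], "rot": [0, 0, -63]},
  {"offset": [0, 0.05, -3.4], "rot": [0, 0, -66]},
  {"offset": [0, 0.05, -3.4], "rot": [0, 0, -67.5]},
  {"offset": [0, 0.05, -3.4], "rot": [0, 0, -67.5]},
])

```text
time: 28.9
position: [0.5206, -0.1185, 0.154]
tool_rot: [0.999, -0.038, 0.001, 0.001]
ft_force: [2.7, -0.6, -4.7]
grip_width: 0.0236
grip_force: 50.8
```

Run:
```python
from h import *
o=get_obs(); q=o["tool_rot"]; print(np.degrees(2*np.arctan2(q[1],q[0])), np.round(o["moment"],2),np.round(o["q"],2))
```

```text
-4.318697057605179 [-0.13 -0.49  1.22] [-0.43  0.54  1.75 -0.    0.85  1.21]
```

Request:
apply_moves([
  {"offset": [0, 0, 0], "rot": [0, 0, 7]},
  {"offset": [0, 0, 0], "rot": [0, 0, 14]},
  {"offset": [0, 0, 0], "rot": [0, 0, 19]},
  {"offset": [0, 0, 0.5], "rot": [0, 0, 20]},
  {"offset": [0, 0, 3], "rot": [0, 0, 20]},
  {"offset": [0, 0, 7], "rot": [0, 0, 24]},
  {"offset": [0, 0, 10], "rot": [0, 0, 32]},
  {"offset": [-0.5, 1.5, 10], "rot": [0, 0, 40]},
  {"offset": [-1, 3, 10], "rot": [0, 0, 48]},
  {"offset": [-1.5, 4.7, 10], "rot": [0, 0, 56]},
  {"offset": [-2, 6.3, 10], "rot": [0, 0, 64]},
  {"offset": [-2.5, 8, 10], "rot": [0, 0, 72]},
  {"offset": [-3, 9.5, 10], "rot": [0, 0, 80]},
  {"offset": [-3.5, 11.1, 10], "rot": [0, 0, 88]},
  {"offset": [-4, 12.7, 10], "rot": [0, 0, 96]},
  {"offset": [-4.4, 14, 10], "rot": [0, 0, 104]},
  {"offset": [-4.8, 15.3, 10], "rot": [0, 0, 112]},
  {"offset": [-4.8, 15.3, 10], "rot": [0, 0, 120]},
  {"offset": [-4.8, 15.3, 10], "rot": [0, 0, 128]},
  {"offset": [-4.8, 15.3, 10], "rot": [0, 0, 136]},
])

```text
time: 30.9
position: [0.4703, 0.0354, 0.2537]
tool_rot: [0.409, 0.912, -0.0, -0.001]
ft_force: [-0.1, 0.2, -3.3]
grip_width: 0.0236
grip_force: 50.0
```

Request:
apply_moves([
  {"offset": [0, 0, -1], "rot": [0, 0, 8]},
  {"offset": [0, 0, -3], "rot": [0, 0, 16]},
  {"offset": [0, 0, -5], "rot": [0, 0, 20]},
  {"offset": [0, 0, -6.6], "rot": [0, 0, 20]},
  {"offset": [0, 0, -6.6], "rot": [0, 0, 20]},
  {"offset": [0, 0, -6.6], "rot": [0, 0, 20]},
  {"offset": [0, 0, -6.6], "rot": [0, 0, 20]},
])

```text
time: 31.6
position: [0.472, 0.0349, 0.1885]
tool_rot: [0.247, 0.969, 0.0, 0.001]
ft_force: [-0.7, -0.7, -3.3]
grip_width: 0.0234
grip_force: 50.0
```

```bash
python3 bolts.py 8
```

```text
[0.472  0.0349 0.1885] yaw 151.4
top bolt 3 n 14 turn 1.586
top bolt 4 n 11 turn 0.859
side bolt 2 n 17 turn 0.835
side bolt 3 n 20 turn 1.648
side bolt 4 n 18 turn 0.781
```

Request:
apply_moves([
  {"offset": [0.05, -0.05, -0.9], "rot": [0, 0, 0]},
  {"offset": [0.05, -0.05, -1.8], "rot": [0, 0, 0]},
  {"offset": [0.05, -0.05, -2.5], "rot": [0, 0, 0]},
  {"offset": [0.05, -0.05, -3.0], "rot": [0, 0, 0]},
  {"offset": [0.05, -0.05, -3.4], "rot": [0, 0, 0]},
  {"offset": [0.05, -0.05, -3.4], "rot": [0, 0, 0]},
  {"offset": [0.05, -0.05, -3.4], "rot": [0, 0, -6]},
  {"offset": [0.05, -0.05, -3.4], "rot": [0, 0, -13]},
  {"offset": [0.05, -0.05, -3.4], "rot": [0, 0, -20]},
  {"offset": [0.05, -0.05, -3.4], "rot": [0, 0, -27]},
  {"offset": [0.05, -0.05, -3.4], "rot": [0, 0, -34]},
  {"offset": [0.05, -0.05, -3.4], "rot": [0, 0, -41]},
  {"offset": [0.05, -0.05, -3.4], "rot": [0, 0, -48]},
  {"offset": [0.05, -0.05, -3.4], "rot": [0, 0, -54]},
  {"offset": [0.05, -0.05, -3.4], "rot": [0, 0, -59]},
  {"offset": [0.05, -0.05, -3.4], "rot": [0, 0, -62]},
  {"offset": [0.05, -0.05, -3.4], "rot": [0, 0, -65]},
  {"offset": [0.05, -0.05, -3.4], "rot": [0, 0, -66.5]},
  {"offset": [0.05, -0.05, -3.4], "rot": [0, 0, -66.5]},
])

```text
time: 33.6
position: [0.4725, 0.0346, 0.1537]
tool_rot: [0.736, 0.677, 0.0, 0.001]
ft_force: [1.1, 2.0, -4.6]
grip_width: 0.0234
grip_force: 51.0
```

Run:
```python
from h import *
o=get_obs(); q=o["tool_rot"]; print(np.degrees(2*np.arctan2(q[1],q[0])), np.round(o["moment"],2),np.round(o["q"],2))
```

```text
85.19669215799952 [ 0.27 -0.33  1.31] [-0.16  0.47  1.89 -0.    0.77 -0.08]
```

Request:
apply_moves([
  {"offset": [0, 0, 0], "rot": [0, 0, 7]},
  {"offset": [0, 0, 0], "rot": [0, 0, 14]},
  {"offset": [0, 0, 0], "rot": [0, 0, 19]},
  {"offset": [0, 0, 0.5], "rot": [0, 0, 20]},
  {"offset": [0, 0, 3], "rot": [0, 0, 20]},
  {"offset": [0, 0, 7], "rot": [0, 0, 20]},
  {"offset": [0, 0, 11], "rot": [0, 0, 21]},
  {"offset": [0, 0, 15], "rot": [0, 0, 26]},
  {"offset": [0.2, -0.1, 19], "rot": [0, 0, 31]},
  {"offset": [2.3, -1.2, 20], "rot": [0, 0, 37]},
  {"offset": [5.7, -3, 20], "rot": [0, 0, 43]},
  {"offset": [9.5, -5, 20], "rot": [0, 0, 49]},
  {"offset": [13.3, -7, 20], "rot": [0, 0, 55]},
  {"offset": [17.1, -9, 20], "rot": [0, 0, 61]},
  {"offset": [19.4, -10.2, 20], "rot": [0, 0, 66]},
  {"offset": [20.05, -10.5, 18], "rot": [0, 0, 67.5]},
  {"offset": [20.05, -10.5, 14], "rot": [0, 0, 67.5]},
  {"offset": [20.05, -10.5, 10], "rot": [0, 0, 67.5]},
  {"offset": [20.05, -10.5, 6], "rot": [0, 0, 67.5]},
  {"offset": [20.05, -10.5, 3.4], "rot": [0, 0, 67.5]},
])

```text
time: 35.6
position: [0.6698, -0.0699, 0.1838]
tool_rot: [0.24, 0.971, 0.0, -0.004]
ft_force: [-0.3, 0.8, -5.3]
grip_width: 0.0238
grip_force: 50.0
```

Request:
apply_moves([
  {"offset": [0, 0, 0], "rot": [0, 0, 0]},
  {"offset": [0, 0, 0], "rot": [0, 0, 0]},
  {"offset": [0, 0, 0], "rot": [0, 0, 0]},
])

```text
time: 35.9
position: [0.6739, -0.0709, 0.19]
tool_rot: [0.238, 0.971, 0.0, 0.002]
ft_force: [0.3, -0.0, -2.7]
grip_width: 0.0238
grip_force: 50.0
```

```bash
python3 bolts.py 9
```

```text
[ 0.6739 -0.0709  0.19  ] yaw 152.4
side bolt 2 n 18 turn 1.627
side bolt 3 n 20 turn 1.648
side bolt 4 n 19 turn 0.788
```

Request:
apply_moves([
  {"offset": [-0.05, 0.05, -0.9], "rot": [0, 0, 0]},
  {"offset": [-0.05, 0.05, -1.8], "rot": [0, 0, 0]},
  {"offset": [-0.05, 0.05, -2.5], "rot": [0, 0, 0]},
  {"offset": [-0.05, 0.05, -3.0], "rot": [0, 0, 0]},
  {"offset": [-0.05, 0.05, -3.5], "rot": [0, 0, 0]},
  {"offset": [-0.05, 0.05, -3.5], "rot": [0, 0, 0]},
  {"offset": [-0.05, 0.05, -3.5], "rot": [0, 0, -6]},
  {"offset": [-0.05, 0.05, -3.5], "rot": [0, 0, -13]},
  {"offset": [-0.05, 0.05, -3.5], "rot": [0, 0, -20]},
  {"offset": [-0.05, 0.05, -3.5], "rot": [0, 0, -27]},
  {"offset": [-0.05, 0.05, -3.5], "rot": [0, 0, -34]},
  {"offset": [-0.05, 0.05, -3.5], "rot": [0, 0, -41]},
  {"offset": [-0.05, 0.05, -3.5], "rot": [0, 0, -48]},
  {"offset": [-0.05, 0.05, -3.5], "rot": [0, 0, -54]},
  {"offset": [-0.05, 0.05, -3.5], "rot": [0, 0, -59]},
  {"offset": [-0.05, 0.05, -3.5], "rot": [0, 0, -63]},
  {"offset": [-0.05, 0.05, -3.5], "rot": [0, 0, -66]},
  {"offset": [-0.05, 0.05, -3.5], "rot": [0, 0, -67.5]},
  {"offset": [-0.05, 0.05, -3.5], "rot": [0, 0, -67.5]},
])

```text
time: 37.9
position: [0.6729, -0.0699, 0.1529]
tool_rot: [0.736, 0.677, 0.001, 0.001]
ft_force: [3.4, 0.5, -6.8]
grip_width: 0.0237
grip_force: 51.1
```

Run:
```python
from h import *
o=get_obs(); q=o["tool_rot"]; print(np.degrees(2*np.arctan2(q[1],q[0])), np.round(o["moment"],2),np.round(o["q"],2))
```

```text
85.17860265747419 [ 0.1  -0.6   1.36] [-0.27  0.7   1.37 -0.    1.07 -0.18]
```

Request:
apply_moves([
  {"offset": [0, 0, 0], "rot": [0, 0, 7]},
  {"offset": [0, 0, 0], "rot": [0, 0, 14]},
  {"offset": [0, 0, 0], "rot": [0, 0, 19]},
  {"offset": [0, 0, 0.5], "rot": [0, 0, 20]},
  {"offset": [0, 0, 3], "rot": [0, 0, 20]},
  {"offset": [0, 0, 7], "rot": [0, 0, 20]},
  {"offset": [-0.2, 0.4, 11], "rot": [0, 0, 20]},
  {"offset": [-1.5, 2.8, 12], "rot": [0, 0, 18]},
  {"offset": [-3.3, 6.2, 12], "rot": [0, 0, 16]},
  {"offset": [-5.1, 9.6, 12], "rot": [0, 0, 14]},
  {"offset": [-6.9, 13, 12], "rot": [0, 0, 12]},
  {"offset": [-8.7, 16.4, 12], "rot": [0, 0, 10]},
  {"offset": [-10.5, 19.8, 12], "rot": [0, 0, 8]},
  {"offset": [-12, 22.8, 12], "rot": [0, 0, 6]},
  {"offset": [-13, 24.8, 12], "rot": [0, 0, 6]},
  {"offset": [-13.5, 25.5, 12], "rot": [0, 0, 6]},
  {"offset": [-13.5, 25.5, 12], "rot": [0, 0, 6]},
])

```text
time: 39.6
position: [0.5361, 0.1856, 0.273]
tool_rot: [0.701, 0.713, -0.0, 0.0]
ft_force: [-0.7, -0.5, -4.2]
grip_width: 0.0236
grip_force: 50.0
```

```bash
python3 bolts.py 10
cat > pad.py <<'E'
from h import *
from scipy.optimize import minimize
import sys; n=sys.argv[1]
T={}
for c in("top","side"):
    im=cv2.imread(f"pics/{c}{n}.png"); h=cv2.cvtColor(im,cv2.COLOR_BGR2HSV); H,S,V=[h[...,i].astype(int) for i in range(3)]
    m=(((H<8)|(H>172))&(S>130)&(V>50)).astype(np.uint8); n_,l,st,ce=cv2.connectedComponentsWithStats(m)
    u=proj(c,[[.47,.315,.006]])[0]; i=1+np.argmin(np.hypot(*(ce[1:]-u).T)+1e3*(st[1:,4]<300)); T[c]=(l==i).astype(np.float32); print(c,st[i])
def fit(cs):
    f=lambda p:sum(np.abs(hullmask(c,box(*p,.11,.11,.0,.006),T[c].shape)-T[c]).sum()/T[c].sum() for c in cs)
    return minimize(f,[.47,.315,0],method="Nelder-Mead",options=dict(initial_simplex=[[.47,.315,0],[.476,.315,0],[.47,.321,0],[.47,.315,.1]],xatol=1e-4,fatol=1e-4))
for cs in(["top"],["side"],["top","side"]): r=fit(cs); print(cs,r.x.round(4),round(r.fun,3))
E
python3 pad.py 10
```

```text
[0.5361 0.1856 0.273 ] yaw 91.0
top bolt 1 n 13 turn 1.655
top bolt 2 n 13 turn 1.599
top bolt 3 n 14 turn 1.586
top bolt 4 n 13 turn 1.659
side bolt 2 n 19 turn 1.632
side bolt 3 n 20 turn 1.648
side bolt 4 n 14 turn 1.623
top [124 288  29  20 520]
side [215 149  43  32 991]
['top'] [0.4888 0.3101 0.3395] 3.436
['side'] [0.469  0.3148 0.0369] 0.046
['top', 'side'] [0.4693 0.3161 0.0299] 3.523
```

View pics/side10.png

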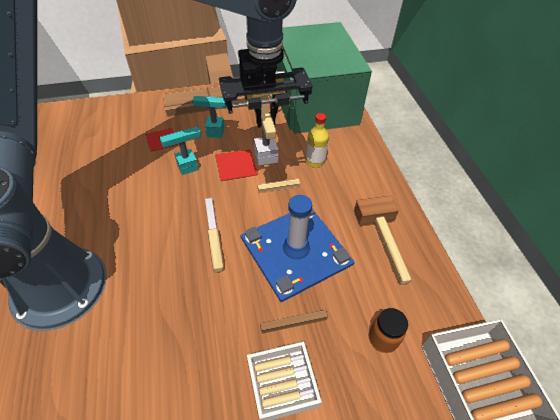

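All four pointers are at their red dots and the bystanders look unmoved. The empty pad shows at pixel (236,165), fitted at about (0.4695, 0.315).

Request:
apply_moves([
  {"offset": [-0.6, 1.2, 0], "rot": [0, 0, 0]},
  {"offset": [-2, 4, 0], "rot": [0, 0, 0]},
  {"offset": [-3.6, 7, 0], "rot": [0, 0, 0]},
  {"offset": [-5.2, 10, 0], "rot": [0, 0, 0.5]},
  {"offset": [-6.3, 12.3, 0], "rot": [0, 0, 1]},
  {"offset": [-6.65, 12.95, -1], "rot": [0, 0, 1]},
  {"offset": [-6.65, 12.95, -4], "rot": [0, 0, 1]},
  {"offset": [-6.65, 12.95, -7], "rot": [0, 0, 1]},
  {"offset": [-6.65, 12.95, -10], "rot": [0, 0, 1]},
  {"offset": [-6.65, 12.95, -12], "rot": [0, 0, 1]},
  {"offset": [-6.65, 12.95, -12], "rot": [0, 0, 1]},
  {"offset": [-6.65, 12.95, -12], "rot": [0, 0, 1]},
  {"offset": [-6.65, 12.95, -12], "rot": [0, 0, 1]},
])

```text
time: 41.0
position: [0.4718, 0.3147, 0.1538]
tool_rot: [0.695, 0.719, 0.001, 0.001]
ft_force: [0.1, -0.1, -3.7]
grip_width: 0.0235
grip_force: 50.0
```

Run:
```python
from h import *
o=get_obs(); p=o["position"]; q=o["tool_rot"]; yaw=2*np.arctan2(q[1],q[0]); print(p,np.degrees(yaw))
im=vision.camera("side")[:,:,::-1].copy(); cv2.imwrite("pics/side11.png",im)
for z in(p[2]-.131,p[2]-.129,p[2]-.1275):
    d,f,f0=fitsock("side",im,p,yaw,z); print(round(z,4),d.round(4),f,f0)
```

```text
[0.47178399 0.31473354 0.15377787] 91.93019678784599
0.0228 [-0.001   0.0005] 0.2132660150527954 0.23589833
0.0248 [-0.0007  0.0004] 0.22057799994945526 0.23224235
0.0263 [-0.0011 -0.0018] 0.2150069624185562 0.24704039
```

Request:
apply_moves([
  {"offset": [-0.2, 0.05, -0.5], "rot": [0, 0, 0]},
  {"offset": [-0.2, 0.05, -1.0], "rot": [0, 0, 0]},
  {"offset": [-0.2, 0.05, -1.4], "rot": [0, 0, 0]},
  {"offset": [-0.2, 0.05, -1.7], "rot": [0, 0, 0]},
  {"offset": [-0.2, 0.05, -1.9], "rot": [0, 0, 0]},
  {"offset": [-0.2, 0.05, -1.9], "rot": [0, 0, 0]},
  {"offset": [-0.2, 0.05, -1.9], "rot": [0, 0, 0]},
])

```text
time: 41.75
position: [0.4683, 0.3151, 0.1336]
tool_rot: [0.695, 0.719, -0.0, -0.0]
ft_force: [-1.0, -0.2, -1.3]
grip_width: 0.0238
grip_force: 50.0
```

Request:
apply_moves([
  {"offset": [0.05, 0, -0.03], "rot": [0, 0, 0]},
  {"offset": [0.05, 0, -0.05], "rot": [0, 0, 0]},
  {"offset": [0.05, 0, -0.05], "rot": [0, 0, 0]},
])

```text
time: 42.05
position: [0.4685, 0.3152, 0.1336]
tool_rot: [0.695, 0.719, -0.0, -0.0]
ft_force: [-3.8, 0.9, 4.6]
grip_width: 0.0234
grip_force: 50.0
```

Request:
apply_moves([
  {"offset": [0, 0, 0], "rot": [0, 0, 0]},
  {"offset": [0, 0, 0], "rot": [0, 0, 0]},
  {"offset": [0, 0, 0], "rot": [0, 0, 0]},
  {"offset": [0, 0, 0], "rot": [0, 0, 0]},
  {"offset": [0, 0, 0], "rot": [0, 0, 0]},
  {"offset": [0, 0, 0], "rot": [0, 0, 0]},
  {"offset": [0, 0, 0], "rot": [0, 0, 0]},
  {"offset": [0, 0, 0], "rot": [0, 0, 0]},
], hand=1)

```text
time: 42.85
position: [0.4689, 0.315, 0.133]
tool_rot: [0.695, 0.719, 0.0, 0.0]
ft_force: [0.6, -0.5, 0.4]
grip_width: 0.0799
grip_force: 0.0
```

Released. I'll retreat straight up and away, then check.

Request:
apply_moves([
  {"offset": [0, 0, 0.5], "rot": [0, 0, 0]},
  {"offset": [0, 0, 2], "rot": [0, 0, 0]},
  {"offset": [0, 0, 5], "rot": [0, 0, 0]},
  {"offset": [0, 0, 9], "rot": [0, 0, 0]},
  {"offset": [0, 0, 13], "rot": [0, 0, 0]},
  {"offset": [-3, 3, 15], "rot": [0, 0, 0]},
  {"offset": [-6, 6, 15], "rot": [0, 0, 0]},
  {"offset": [-10, 10, 15], "rot": [0, 0, 0]},
  {"offset": [-13, 14, 15], "rot": [0, 0, 0]},
  {"offset": [-15, 17, 15], "rot": [0, 0, 0]},
  {"offset": [-15, 17, 15], "rot": [0, 0, 0]},
  {"offset": [-15, 17, 15], "rot": [0, 0, 0]},
  {"offset": [-15, 17, 15], "rot": [0, 0, 0]},
])

```text
time: 44.15
position: [0.3193, 0.4843, 0.2831]
tool_rot: [0.695, 0.719, -0.0, 0.0]
ft_force: [-0.8, 0.5, -0.8]
grip_width: 0.0869
grip_force: 0.0
```

```bash
python3 bolts.py 12
python3 - <<'E'
from h import *
im=cv2.imread("pics/side12.png")
d,f,f0=fitsock("side",im,(.4693,.315),np.radians(92),.006); print(d.round(4),f,f0)
a,b=cv2.imread("pics/top12.png"),im
cv2.imwrite("pics/z.png",cv2.resize(np.hstack([a[80:360,100:400],b[60:340,100:440]]),None,fx=1.2,fy=1.2))
E
```

```text
[0.3193 0.4843 0.2831] yaw 91.9
top bolt 1 n 13 turn 1.655
top bolt 2 n 13 turn 1.599
top bolt 3 n 14 turn 1.586
top bolt 4 n 13 turn 1.659
side bolt 2 n 19 turn 1.632
side bolt 3 n 20 turn 1.648
side bolt 4 n 14 turn 1.623
[-0.0026 -0.0027] 0.2463017702102661 0.2858728
```

View pics/z.png

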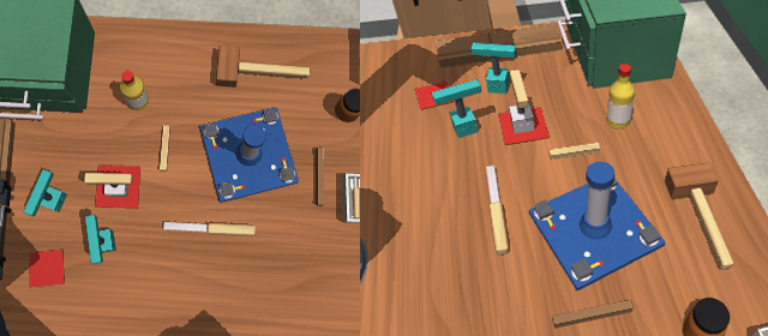

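The picture shows the key upright on the middle of its pad, all pointers at the red dots and everything else where it was.

```bash
python3 -c "
from rig import hand_in; print(hand_in())"
```

```text
the job is handed in; nothing more can be done
None
```

I tightened all four bolts in two cross-order passes (1, 3, 2, 4) to their stops, pointers at the red dots. The key stands upright within about 4 mm of the middle of its red pad, and I handed the job in at about 44 s; bolt 1's half-way turn read about 0.75 instead of 0.81 rad.

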